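Slide a board sled under the drag spring of a test fixture

ROBOT

A 6-joint arm with a two-finger parallel gripper is mounted at the origin on a cart in front of the work surface, level with it; the furniture and walls round the work are solid. World frame = base frame: x ahead of the robot, y to its left, z up, the work surface at z = 0. Lengths are in m, angles in degrees, forces in N, time in s.
With the tool pointing down it reaches from about 0.325 to 0.9 m from the base axis. Payload 3.5 kg.
Tool frame: the origin (TCP) lies on the mounting face of the last link; the fingertips stand 173 mm ahead of it and the grasp point (between the pads) lies 155 mm ahead of it; z points along the fingers, y is the line along which they close (so a half turn about z gives the same grasp; the last joint's range is limited). The gripper opens to 85 mm and grips with 20 to 120 N. Pads are 22 mm wide; open, the fingers measure 114 mm over their backs; the gripper's body (76 mm by 85 mm) begins 54 mm behind the grasp point. The pads swing forward as they close: fully open they stand 13 mm farther back than shut.
Start: joints at [68.503, 15.837, -1.513, 72.651, 0, 84.076], TCP at [0.168, 0.602, 0.405] pointing down, gripper open.
Joint ranges: [-178.77, 178.77], [-48.84, 107.48], [-61.69, 71.31], [-111.58, 123.2], [-90, 87.43], [-180, 180]. Speed limits (degrees/s): [147.25, 147.25, 180, 180, 180, 180].

INTERFACE

Orientations are given as [roll, pitch, yaw] about the fixed x, y, z axes, in that order (R = Rz(yaw) Ry(pitch) Rx(roll)).
In Python, from station import telemetry, imaging, r gives the robot as it stands.
- The arm moves only by the tool move_arm, never from a script. Its argument "motion" is a list of rows, each an object with "translation": the shift along the tool's x, y, z in cm, a list of three; "spin": the turn about the tool's z in rad; "grip": the opening, from 0 (shut) to 1 (fully open). In form: [{"translation": [dx, dy, dz], "spin": spin, "grip": grip}, ...]. A call has 1 to 5 rows; each row is the pose to reach, as a shift and turn from the pose commanded when the call began, along the tool's axes at that moment; what a row does not reach only later rows make up. A row lasts 1/8 s, in which the tool goes at most 62.5 mm and 10.7 degrees, less where a joint would pass 70% of its speed; a pose out of reach is approached as far as the arm can. A call with a gripper value outside its range is refused whole. The fingers move at their own pace and stop on an object; "grip_force" is the grip in N (left out, the last holds). Time passes only in rows, so rows that repeat a pose let the fingers close. It gives the time, the measured TCP pose, the force, the opening and the grip force at its end, in the units of the state.
- telemetry.observe(): the state, without advancing time (a new reading comes with each control period).
- imaging.get_image(name): name is "scene" or "side" or "wrist"; returns the picture (400x640x3 uint8, blue, green, red); there is no depth.
- imaging.camera_info(name): a dict with "camera_matrix" (3x3 intrinsics, pixels), "R" (3x3) and "t" (3): a world point X has camera coordinates R X + t. Camera axes: x right, y down, z forward; pixel columns grow to the right and rows downward; lengths in m; the calibration is good to about 2 mm. A picture is of the moment at which its call begins: read the wrist's pose just before it. camera_info takes no time and is no camera call; for the wrist camera it gives the pose at the moment of the call.
- r.close_job(): hands the job in; it is judged then, once.
The state is a dict: "time": time; "q": joint angles; "qvel": joint speeds; "joint_efforts": joint torques, N m; "tool_pos": TCP position; "orientation": TCP orientation; "wrist_force": force on the tool from outside, world axes, zero at the start; "torque": the same for the moment, N m; "gripper_width": finger opening in m; "grip_force": force on a finger pad.
Only numpy, scipy, OpenCV 4.12 (cv2) and the standard library are available. Lean on these libraries where they do the work, as an engineer would, in place of code of your own. Each camera call takes 0.05 s, during which the arm holds its last target. There are 200 camera calls.

TASK

Press the white board sled down hard with the fingertips on its ribbed rear deck and, keeping it pressed so that its nose clears the blue crossbar, slide it forward under the bronze drag spring until it is fully home against the grey end stop, then let go. Do not lift the sled, do not touch the circuit board on it or the bronze spring, and leave the things lying around the fixture where they are.

Things in the scene. Friction and masses are not known exactly. Their poses are not given: they have to be found in the camera images.
- fixture: Test fixture fixed to the bench: aluminium base 260x110x8 mm, black side rails (67 mm apart inside, tops 30 mm above the bench), blue crossbar, grey end stop (top 38 mm above the bench). Origin on the bench on the centre line; base spans x -155 to +105 mm. +x is the slide direction, from the open rear to crossbar and stop: away from the robot, turned up to 0.42 rad either way. z up.
- gate (a point): Centre of the lower near edge of the blue crossbar, at fixture x 45 mm, 29 mm above the bench; axes as the fixture's. The bar is 12 mm thick along x and its top is 41 mm above the bench.
- stop (a point): Point on the grey end stop's near face on the centre line (fixture x 91 mm), 29 mm above the bench, 46 mm beyond gate; axes as the fixture's.
- sled: Loose white sled 146x64x10 mm, about 0.24 kg, in the channel on a sprung bed. Origin in its underside, axes as the fixture's; spans x -68 to +78 mm: ribbed deck -68 to -26, orange cross rib -26 to -20 standing 12 mm above the deck (to push on), board -17 to 25, flat nose with gold strips. At rest its top is at 34 mm and butts on the crossbar unless pressed down over 5 mm.
- deck (a point): Middle of the sled's rear deck on its top face, 20 mm behind the orange rib: the place to press, with the gripper closed to fit between the rails.
- nose (a point): Middle of the top edge of the sled's nose, the leading end, 124 mm ahead of deck. When home it meets stop.
- board: The green circuit board fixed on the sled, 42x58x17 mm; origin under its centre. Not to be touched.
- bed (a joint): How far the sprung steel bed under the sled is pressed down, m: 0 at rest, 0.012 at its solid bottom. It pushes up with 6.3 N at rest plus 0.9 N per mm (17 N at 12 mm), less the sled's weight. About 0.008 is a good depth to slide at. Once the nose is under the crossbar, the bar itself keeps the sled down at about 0.005.
- drag_spring: Bronze drag spring: three leaves side by side, 30 mm long, hung from the crossbar's far face and sloping down in the slide direction; the nose lifts them as it slides below, against a few N; origin on its hinge line, 32 mm above the bench. Not to be touched by the robot.
- leaf_tip (a point): Lower edge of the middle leaf's free end, 21 mm above the bench when nothing is under it, about 29 mm with the sled home.
- box_fuses: Small tan carton 40x62x26 mm beside the fixture, origin under its centre. A bystander.
- heatsink: Dark grey finned heatsink 40x38x22 mm beside the fixture, origin under its centre. A bystander.
- screwdriver_red: Red-handled screwdriver 18x159x17 mm lying beside the fixture, origin under the centre. A bystander.
There are look-alikes about, which are no part of the job. There is more than one size of the sled; the one meant has the size given above.

How it is judged:
By the outcome, as a careful person would: the job done as asked, in the order asked, and still so for the second after the job is handed in, with the robot touching nothing.
It also fails if it takes over 40 s, if anything falls off the work surface, if the arm or the gripper's body presses on something with over 40 N, if the wrist force passes 120 N, or if a joint passes its speed limit or range.

## Working session

There is one attempt and no reset: what is moved stays moved. The work goes in short steps, Python scripts to look and compute and a tool call to move; the robot and the scene stay as the last step left them, time stands still between calls to the robot, and variables do not carry over. Pictures are saved under pics/ and viewed, at most 10 in all, crops included, and the job is handed in when it is done.

Besides the shell and the picture viewer there is one more tool, called by a JSON object that holds its "api" and its "payload", one argument or row to a line. move_arm: Moves the arm, as the interface text tells. Its arguments: {"type":"object","properties":{"motion":{"type":"array"},"grip_force":{"type":"number"}},"required":["motion"]}

```bash
mkdir -p pics; python3 - <<'E'
from station import telemetry, imaging, r
import cv2,numpy as np
s=telemetry.observe();print(s)
for n in("scene","side"):
    cv2.imwrite(f"pics/{n}0.png",imaging.get_image(n))
    c=imaging.camera_info(n);print(n,(-np.array(c["R"]).T@c["t"]).round(3))
E
```

```text
{'time': 0.0, 'q': array([ 6.85019358e+01,  1.58765739e+01, -1.59911231e+00,  7.26506890e+01,
       -8.11084936e-04,  8.40755905e+01]), 'qvel': array([-0.04664317, -0.01415274,  0.01196347,  0.0443166 ,  0.03568539,
       -0.08284767]), 'joint_efforts': array([ 6.87589727e-04, -4.45506978e+01,  2.95201653e+01,  1.64098910e-02,
       -9.14407724e-05, -5.53054392e-06]), 'tool_pos': array([0.16765884, 0.60166798, 0.40356709]), 'orientation': array([-1.79874216e+02, -1.22372228e-02,  1.64426333e+02]), 'wrist_force': array([ 0.09275781, -0.78165284,  0.05774927]), 'torque': array([-0.04232146, -0.00326898, -0.02531238]), 'grip_force': 0.0, 'gripper_width': 0.0856389238589054}
scene [0.231 0.729 0.6  ]
side [ 0.585 -0.556  0.566]
```

View pics/scene0.png

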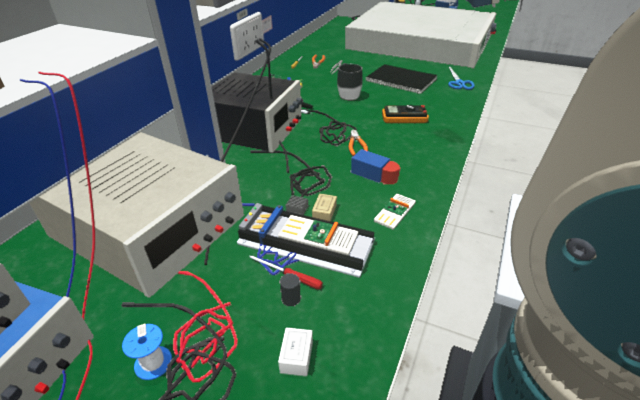

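View pics/side0.png

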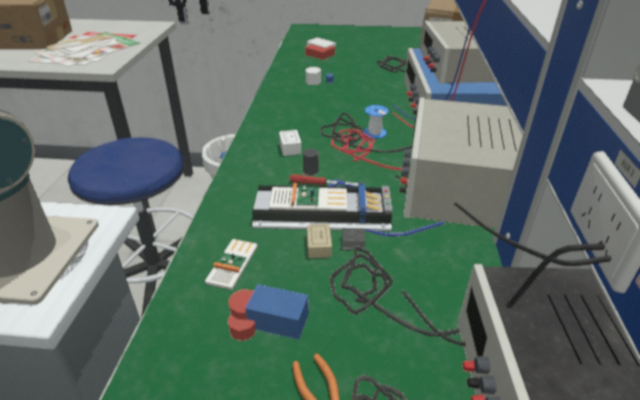

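The scene view shows the fixture at about (305,238), its blue crossbar at (270,222) and the sled's rear deck at (348,240). A smaller look-alike sled lies loose at scene (395,210) and side (232,262). The sled I want is the one in the channel, at scene (310,235) and side (310,197). I'll check that with a close crop.

```bash
python3 - <<'E'
import cv2,numpy as np
a=cv2.imread("pics/scene0.png")[190:290,225:385];b=cv2.imread("pics/side0.png")[165:265,240:400]
f=lambda i:cv2.resize(i,None,fx=5,fy=5,interpolation=cv2.INTER_CUBIC)[:300*2]
# scale 3.7 each stacked: use 4.6x vertical split
f=lambda i:cv2.resize(i,(480*1,300),interpolation=cv2.INTER_CUBIC)
cv2.imwrite("pics/crop0.png",np.vstack([f(a),f(b)]))
E
```

```text
(no output)
```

View pics/crop0.png

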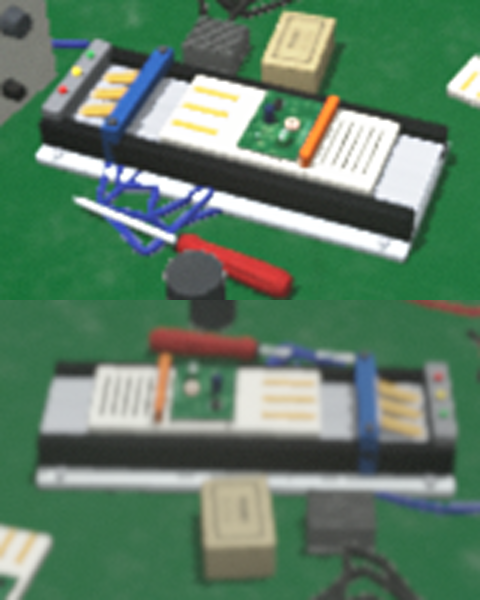

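The close crop confirms the choice: the channel sled has the ribbed deck, orange rib, green board and gold-striped nose. The rib's top ends are at about scene (336,222) and (327,244), and side (295,284-300). The nose lies roughly 25 mm short of the crossbar.

```bash
cat > h.py <<'E'
import cv2,numpy as np
from station import telemetry, imaging, r
def ray(n,uv,z,c=None):
    c=c or imaging.camera_info(n);R=np.array(c["R"]);C=-R.T@np.array(c["t"])
    d=R.T@np.linalg.inv(c["camera_matrix"])@[uv[0],uv[1],1];return C+d*(z-C[2])/d[2]
def proj(n,X,c=None):
    c=c or imaging.camera_info(n);p=np.array(c["camera_matrix"])@(np.array(c["R"])@X+c["t"]);return p[:2]/p[2]
E
python3 - <<'E'
from h import *
S=lambda x,y:(225+x/3,190+y/3); D=lambda x,y:(240+x/3,165+y/3)
for n,f,P in(("scene",S,{"ribL":(333,97,.046),"ribR":(306,162,.046),"deckRearL":(399,122,.034),"deckRearR":(372,190,.034),"noseL":(193,77,.034),"barL":(166,50,.041),"barR":(113,131,.041),"baseRear":(403,258,.008),"baseFar":(38,152,.008)}),
 ("side",D,{"ribL":(164,356,.046),"ribR":(160,417,.046),"deckRearL":(97,367,.034),"deckRearR":(90,429,.034),"noseL":(320,370,.034),"barA":(365,356,.041),"barB":(368,438,.041),"baseRear":(38,482,.008),"baseFar":(456,486,.008)})):
    for k,(x,y,z) in P.items():
        if n=="side":y-=300
        print(n,k,ray(n,f(x,y),z).round(4))
E
```

```text
scene ribL [0.4657 0.1501 0.046 ]
scene ribR [0.4576 0.2135 0.046 ]
scene deckRearL [0.4212 0.1431 0.034 ]
scene deckRearR [0.4148 0.2085 0.034 ]
scene noseL [0.5676 0.1571 0.034 ]
scene barL [0.5944 0.1459 0.041 ]
scene barR [0.5862 0.233  0.041 ]
scene baseRear [0.3847 0.231  0.008 ]
scene baseFar [0.6433 0.2422 0.008 ]
side ribL [0.4619 0.2052 0.046 ]
side ribR [0.4689 0.1387 0.046 ]
side deckRearL [0.4169 0.2055 0.034 ]
side deckRearR [0.4247 0.138  0.034 ]
side noseL [0.5634 0.2168 0.034 ]
side barA [0.5923 0.2258 0.041 ]
side barB [0.5966 0.1369 0.041 ]
side baseRear [0.3947 0.1146 0.008 ]
side baseFar [0.6526 0.137  0.008 ]
```

The fixture yaw is about 5°, the deck is near (0.440, 0.176), and the sled is about 71 mm short of home. I'll approach above the deck with the gripper closing.

{"api": "move_arm", "payload": {
  "motion": [
    {"translation": [-4.5,-4,0],"spin": -0.1,"grip": 0},
    {"translation": [-9,-8,0],"spin": -0.2,"grip": 0},
    {"translation": [-13.5,-12,0],"spin": -0.3,"grip": 0},
    {"translation": [-18,-16,0],"spin": -0.36,"grip": 0},
    {"translation": [-22.5,-20,2],"spin": -0.36,"grip": 0}
  ],
  "grip_force": 40
}}

```text
time: 0.72
tool_pos: [0.3316, 0.3485, 0.3861]
orientation: [179.9, 0.2, -174.9]
wrist_force: [2.0, -0.3, 0.1]
gripper_width: 0.0001
grip_force: 0.0
```

{"api": "move_arm", "payload": {
  "motion": [
    {"translation": [-2.5,-5,1],"spin": 0,"grip": 0},
    {"translation": [-5,-10,3],"spin": 0,"grip": 0},
    {"translation": [-7.5,-15,5],"spin": 0,"grip": 0},
    {"translation": [-9.3,-18.1,8],"spin": 0,"grip": 0},
    {"translation": [-9.3,-18.1,8],"spin": 0,"grip": 0}
  ]
}}

```text
time: 1.35
tool_pos: [0.4386, 0.1755, 0.3024]
orientation: [-179.9, -0.3, -175.2]
wrist_force: [0.0, -0.3, -0.4]
gripper_width: 0.0003
grip_force: 0.0
```

```bash
python3 - <<'E'
from h import *
import json
c=imaging.camera_info("wrist");s=telemetry.observe()
cv2.imwrite("pics/w1.png",imaging.get_image("wrist"))
json.dump({k:np.array(v).tolist() for k,v in c.items()},open("w1.json","w"))
print(s["time"],s["tool_pos"],s["orientation"],s["wrist_force"])
E
```

```text
1.35 [0.43861911 0.17546226 0.30241255] [-179.93731168   -0.30464704 -175.18710447] [ 0.02784476 -0.30175594 -0.40281752]
```

View pics/w1.png

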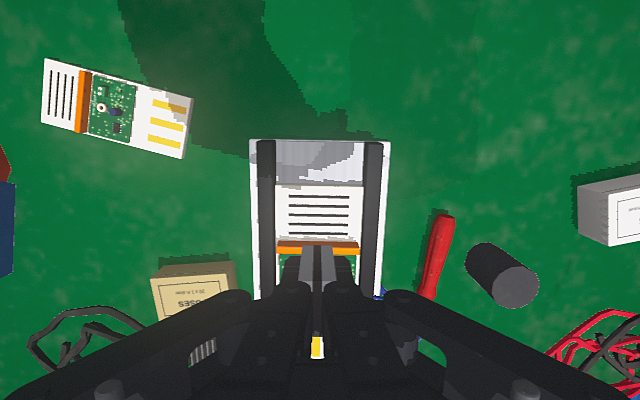

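The wrist view shows the deck's rear edge at (273,186) to (365,186) and the orange rib's rear edge at (277,243) to (360,243). Image up points toward the robot, and the loose look-alike is at (115,108). I'll refine the line from this.

```bash
python3 - <<'E'
from h import *
import json
c=json.load(open("w1.json"));im=cv2.imread("pics/w1.png")
h=cv2.cvtColor(im,cv2.COLOR_BGR2HSV)
o=cv2.inRange(h,(8,150,120),(20,255,255));o[:, :200]=0;o[:,420:]=0;o[:220]=0
ys,xs=np.nonzero(o);print("orange",xs.min(),xs.max(),ys.min(),ys.max())
for a,col in((xs.min()+3,0),(xs.max()-3,0)): 
    y=ys[xs==a];print(a,y.min(),y.max(),ray("w",(a,y.min()),.046,c).round(4))
g=h[...,2];
for v in(200,225):
    row=g[v,240:400].astype(int);d=np.diff(row);i=[(240+k,d[k]) for k in range(len(d)) if abs(d[k])>40];print(v,i)
for v in (160,200,280):
  pass
P=lambda u,v,z:ray("w",(u,v),z,c).round(4)
print("deckrear",P(273,186,.034),P(365,186,.034))
b=cv2.inRange(h,(0,0,0),(180,255,75))
for v in(150,180,210,235):
    x=np.nonzero(b[v,245:400])[0]+245;l=x[x<320];rr=x[x>320]
    L=P(l.max()+.5,v,.030);Rr=P(rr.min()-.5,v,.030);print(v,l.min(),l.max(),rr.min(),rr.max(),L,Rr,(L+Rr)/2)
E
```

```text
orange 276 360 241 353
279 241 253 [0.4592 0.1498 0.046 ]
357 245 254 [0.4575 0.2052 0.046 ]
200 [(250, np.int64(149)), (256, np.int64(-56)), (257, np.int64(-137)), (274, np.int64(190)), (361, np.int64(-49)), (362, np.int64(-138)), (379, np.int64(216)), (385, np.int64(-84)), (386, np.int64(-69))]
225 [(251, np.int64(105)), (257, np.int64(-61)), (258, np.int64(-140)), (274, np.int64(176)), (300, np.int64(-44)), (347, np.int64(212)), (360, np.int64(-75)), (361, np.int64(-140)), (377, np.int64(162)), (378, np.int64(48)), (383, np.int64(-52)), (384, np.int64(-80))]
deckrear [0.4224 0.1421 0.034 ] [0.4168 0.2077 0.034 ]
150 257 275 364 382 [0.3972 0.1421 0.03  ] [0.3919 0.2041 0.03  ] [0.39455 0.1731  0.03   ]
180 258 275 363 380 [0.4186 0.1432 0.03  ] [0.4133 0.206  0.03  ] [0.41595 0.1746  0.03   ]
210 259 274 363 378 [0.4412 0.1437 0.03  ] [0.4357 0.2087 0.03  ] [0.43845 0.1762  0.03   ]
235 259 274 362 377 [0.4608 0.1447 0.03  ] [0.4552 0.2102 0.03  ] [0.458   0.17745 0.03   ]
```

{"api": "move_arm", "payload": {
  "motion": [
    {"translation": [-0.5,0.1,4],"spin": 0,"grip": 0},
    {"translation": [-0.5,0.1,7],"spin": 0,"grip": 0},
    {"translation": [-0.5,0.1,8.5],"spin": 0,"grip": 0},
    {"translation": [-0.5,0.1,8.5],"spin": 0,"grip": 0}
  ]
}}

```text
time: 1.9
tool_pos: [0.4432, 0.1796, 0.2197]
orientation: [-180.0, -0.1, -174.9]
wrist_force: [0.2, -0.3, 0.3]
gripper_width: -0.0
grip_force: 0.0
```

```bash
python3 - <<'E'
from h import *
s=telemetry.observe();print(s["time"],s["tool_pos"],s["wrist_force"])
a=imaging.get_image("side")[150:250,240:400];b=imaging.get_image("wrist")[130:330,200:440]
cv2.imwrite("pics/d1.png",np.vstack([cv2.resize(a,(480,300),interpolation=2),cv2.resize(b,(480,300))]))
E
```

```text
1.9 [0.44319272 0.17958653 0.21967577] [ 0.21892253 -0.34761681  0.28663287]
```

View pics/d1.png

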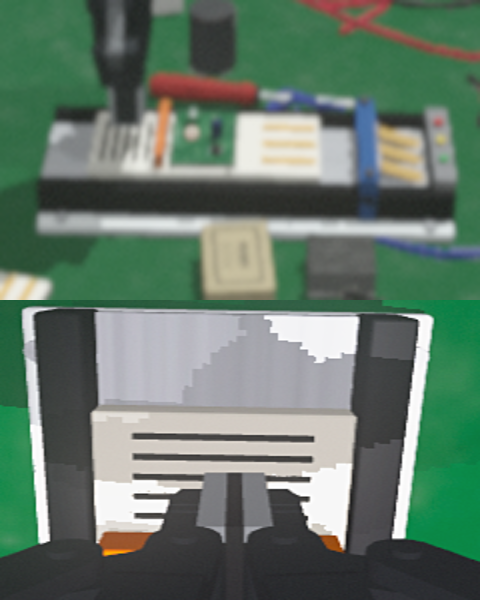

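The fingertips are just above the deck and behind the rib, nearly centred between the rails, so I'll press now.

{"api": "move_arm", "payload": {
  "motion": [
    {"translation": [-0.1,-0.2,0.7],"spin": 0,"grip": 0},
    {"translation": [-0.1,-0.2,1.1],"spin": 0,"grip": 0},
    {"translation": [-0.1,-0.2,1.4],"spin": 0,"grip": 0},
    {"translation": [-0.1,-0.2,1.6],"spin": 0,"grip": 0},
    {"translation": [-0.1,-0.2,1.6],"spin": 0,"grip": 0}
  ]
}}

```text
time: 2.62
tool_pos: [0.4452, 0.1771, 0.2043]
orientation: [-180.0, 0.0, -175.0]
wrist_force: [-0.8, -1.4, 4.3]
gripper_width: 0.0003
grip_force: 2.4
```

{"api": "move_arm", "payload": {
  "motion": [
    {"translation": [0,0,0.3],"spin": 0,"grip": 0},
    {"translation": [0,0,0.6],"spin": 0,"grip": 0},
    {"translation": [0,0,0.8],"spin": 0,"grip": 0},
    {"translation": [0,0,0.8],"spin": 0,"grip": 0}
  ]
}}

```text
time: 3.12
tool_pos: [0.4452, 0.1772, 0.197]
orientation: [-180.0, 0.0, -174.9]
wrist_force: [-2.4, -0.8, 11.8]
gripper_width: 0.0001
grip_force: 5.7
```

{"api": "move_arm", "payload": {
  "motion": [
    {"translation": [-0.4,0,0],"spin": 0,"grip": 0},
    {"translation": [-0.8,0,0],"spin": 0,"grip": 0},
    {"translation": [-1.2,0,0],"spin": 0,"grip": 0},
    {"translation": [-1.6,0,0],"spin": 0,"grip": 0},
    {"translation": [-1.6,0,0],"spin": 0,"grip": 0}
  ]
}}

```text
time: 3.75
tool_pos: [0.4577, 0.1782, 0.1955]
orientation: [180.0, -0.5, -174.9]
wrist_force: [-10.0, -1.3, 13.4]
gripper_width: 0.0002
grip_force: 7.8
```

```bash
python3 - <<'E'
from h import *
s=telemetry.observe();print(s["time"],s["tool_pos"],s["wrist_force"])
a=imaging.get_image("side")[150:250,240:400];b=imaging.get_image("scene")[170:290,210:385]
cv2.imwrite("pics/d2.png",np.vstack([cv2.resize(a,(480,300),interpolation=2),cv2.resize(b,(480,300),interpolation=2)]))
E
```

```text
3.75 [0.45765029 0.17819829 0.19551038] [-10.00374933  -1.26444328  13.43768787]
```

View pics/d2.png

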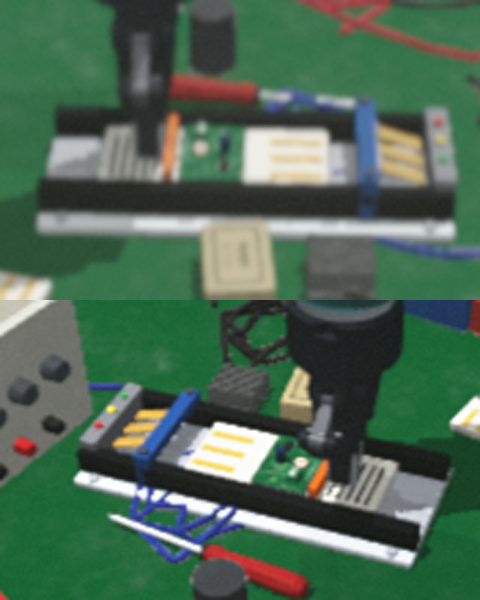

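The sled is moving: the rib has gone from 164 to 172 in the side crop. It is pressed about 9 mm with the fingers now against the rib, and the nose is still about 20 mm short of the bar. I'll continue.

{"api": "move_arm", "payload": {
  "motion": [
    {"translation": [-0.5,0,0],"spin": 0,"grip": 0},
    {"translation": [-1.0,0,0],"spin": 0,"grip": 0},
    {"translation": [-1.5,0,0],"spin": 0,"grip": 0},
    {"translation": [-2.0,0,0],"spin": 0,"grip": 0},
    {"translation": [-2.5,0,0],"spin": 0,"grip": 0}
  ]
}}

```text
time: 4.47
tool_pos: [0.4821, 0.1804, 0.1954]
orientation: [180.0, -0.6, -174.9]
wrist_force: [-11.1, -1.7, 12.4]
gripper_width: 0.0001
grip_force: 8.1
```

{"api": "move_arm", "payload": {
  "motion": [
    {"translation": [-0.5,0,0],"spin": 0,"grip": 0},
    {"translation": [-1.0,0,0],"spin": 0,"grip": 0},
    {"translation": [-1.5,0,0],"spin": 0,"grip": 0},
    {"translation": [-2.0,0,0],"spin": 0,"grip": 0},
    {"translation": [-2.4,0,0],"spin": 0,"grip": 0}
  ]
}}

```text
time: 5.1
tool_pos: [0.5062, 0.1825, 0.1955]
orientation: [180.0, -0.6, -174.9]
wrist_force: [-11.4, -0.6, 13.0]
gripper_width: -0.0001
grip_force: 8.0
```

```bash
python3 - <<'E'
from h import *
s=telemetry.observe();print(s["time"],s["tool_pos"],s["wrist_force"])
a=imaging.get_image("side")[150:250,240:400];b=imaging.get_image("scene")[170:290,210:385]
cv2.imwrite("pics/d3.png",np.vstack([cv2.resize(a,(480,300),interpolation=2),cv2.resize(b,(480,300),interpolation=2)]))
E
```

```text
5.1 [0.50617521 0.18254647 0.19550174] [-11.44511034  -0.64993188  12.95567356]
```

View pics/d3.png

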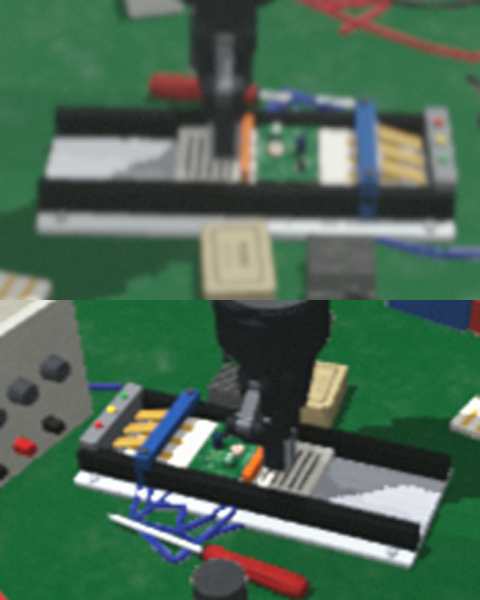

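The nose is under the crossbar and the rib is at 247 in the side crop, with roughly 20 mm to go. I'll push on until the force rises at the stop.

{"api": "move_arm", "payload": {
  "motion": [
    {"translation": [-0.4,0,0],"spin": 0,"grip": 0},
    {"translation": [-0.8,0,0],"spin": 0,"grip": 0},
    {"translation": [-1.1,0,0],"spin": 0,"grip": 0},
    {"translation": [-1.4,0,0],"spin": 0,"grip": 0}
  ]
}}

```text
time: 5.7
tool_pos: [0.5173, 0.1835, 0.1953]
orientation: [180.0, -1.1, -174.9]
wrist_force: [-22.4, -2.2, 25.2]
gripper_width: -0.0005
grip_force: 15.1
```

{"api": "move_arm", "payload": {
  "motion": [
    {"translation": [-0.2,0,0],"spin": 0,"grip": 0},
    {"translation": [-0.4,0,0],"spin": 0,"grip": 0},
    {"translation": [-0.4,0,0],"spin": 0,"grip": 0}
  ]
}}

```text
time: 6.08
tool_pos: [0.5185, 0.1836, 0.1952]
orientation: [180.0, -1.5, -174.9]
wrist_force: [-27.2, -3.3, 29.7]
gripper_width: 0.0004
grip_force: 18.3
```

```bash
python3 - <<'E'
from h import *
s=telemetry.observe();print(s["time"],s["tool_pos"],s["wrist_force"])
a=imaging.get_image("side")[170:240,320:400];b=imaging.get_image("scene")[195:265,235:325]
cv2.imwrite("pics/d4.png",np.vstack([cv2.resize(a,(343,300),interpolation=2),cv2.resize(b,(343,300),interpolation=2)]))
E
```

```text
6.075 [0.51848316 0.18362884 0.19523758] [-27.18694371  -3.28118213  29.72916433]
```

View pics/d4.png

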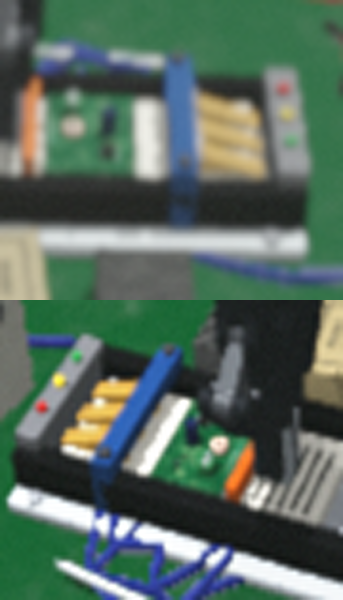

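The nose is under the leaves, but the gap from the board to the bar (about 15 mm) suggests roughly 8 mm still to go. The downward force has risen to 30 N, so I'll ease the press by 2 mm and measure the rib position.

{"api": "move_arm", "payload": {
  "motion": [
    {"translation": [0,0,-0.1],"spin": 0,"grip": 0},
    {"translation": [0,0,-0.2],"spin": 0,"grip": 0},
    {"translation": [0,0,-0.2],"spin": 0,"grip": 0}
  ]
}}

```text
time: 6.55
tool_pos: [0.5225, 0.1839, 0.1965]
orientation: [-180.0, -0.8, -174.9]
wrist_force: [-12.1, -1.8, 11.2]
gripper_width: 0.0001
grip_force: 9.0
```

```bash
python3 - <<'E'
from h import *
s=telemetry.observe();print(s["time"],s["tool_pos"],s["orientation"],s["wrist_force"])
def rib(n,im,box,z):
    h=cv2.cvtColor(im,cv2.COLOR_BGR2HSV);m=cv2.inRange(h,(6,150,110),(17,255,255))
    q=np.zeros_like(m);u0,v0,u1,v1=box;q[v0:v1,u0:u1]=m[v0:v1,u0:u1]
    k,l,st,ct=cv2.connectedComponentsWithStats(q);i=1+np.argmax(st[1:,4]);print(n,st[i],ct[i].round(1),ray(n,ct[i],z).round(4))
for n,b0,b1 in(("side",(280,170,310,210),(315,170,340,215)),("scene",(320,215,345,250),(285,200,320,260))):
    rib(n,cv2.imread(f"pics/{n}0.png"),b0,.042); im=imaging.get_image(n);cv2.imwrite(f"pics/{n}5.png",im);rib(n,im,b1,.034)
E
```

```text
6.55 [0.5224952  0.18391622 0.19651789] [-179.9855259    -0.80954744 -174.91097605] [-12.07705446  -1.82453143  11.22231658]
side [294 183   2   4   8] [294.5 184.5] [0.4611 0.2082 0.042 ]
side [330 189   3   3   6] [330.7 189.7] [0.5324 0.2091 0.034 ]
scene [325 222  13  23 103] [331.  232.3] [0.4649 0.177  0.042 ]
scene [291 227   8  14  57] [294.8 234.1] [0.5317 0.2025 0.034 ]
```

Easing the press freed it: the sled went forward 4 mm and the force fell to 12 N. I'll keep pushing at this depth.

{"api": "move_arm", "payload": {
  "motion": [
    {"translation": [-0.2,0,0],"spin": 0,"grip": 0},
    {"translation": [-0.4,0,0],"spin": 0,"grip": 0},
    {"translation": [-0.6,0,0],"spin": 0,"grip": 0},
    {"translation": [-0.6,0,0],"spin": 0,"grip": 0}
  ]
}}

```text
time: 7.15
tool_pos: [0.5245, 0.1841, 0.1956]
orientation: [-180.0, -1.5, -174.9]
wrist_force: [-22.5, -2.3, 19.5]
gripper_width: -0.0
grip_force: 14.8
```

```bash
python3 - <<'E'
from h import *
a=imaging.get_image("side")[175:225,340:390];b=imaging.get_image("scene")[200:250,235:305]
cv2.imwrite("pics/d6.png",np.vstack([cv2.resize(a,(420,300),interpolation=2),cv2.resize(b,(420,300),interpolation=2)]))
# predicted pixels of board front top edge, nose top, stop if home
O=np.array([.5188,.1815,0])+.025*np.array([np.cos(.08),np.sin(.08),0])
F=lambda x,y,z:O+np.array([np.cos(.08)*x-np.sin(.08)*y,np.sin(.08)*x+np.cos(.08)*y,z])
for nm,p in dict(boardfrontTop=(38,0,46),bartopnear=(45,0,41),bartopfar=(57,0,41),nosetop=(91,0,28),ribtop=(-10,0,39),stoptop=(91,0,38),baseend=(105,-55,8)).items():
    X=F(*(np.array(p)/1000));u=proj("side",X);w=proj("scene",X);print(nm,((u-[340,175])*[8.4,6]).round(),((w-[235,200])*6).round()+[0,300])
E
```

```text
boardfrontTop [131. 106.] [247. 408.]
bartopnear [161. 119.] [229. 415.]
bartopfar [214. 120.] [197. 407.]
nosetop [359. 154.] [111. 415.]
ribtop [-81. 122.] [380. 455.]
stoptop [363. 129.] [108. 393.]
baseend [438. 312.] [151. 355.]
```

View pics/d6.png

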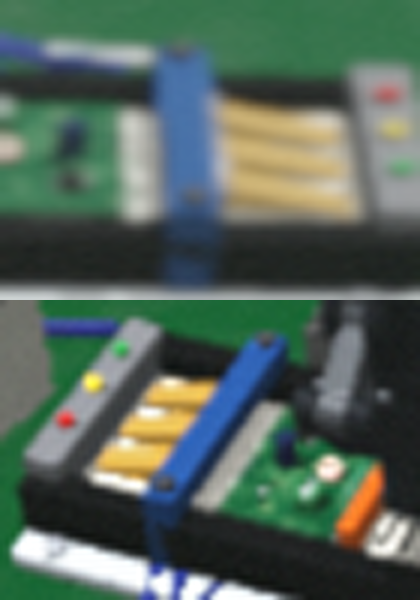

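The side crop puts the board's front edge at x≈120 against about 131 predicted for home, so it is home or about 2 mm short. The nose is under the leaves right beside the stop. I'll ease the press slightly and push again to see whether it still advances.

{"api": "move_arm", "payload": {
  "motion": [
    {"translation": [0,0,-0.15],"spin": 0,"grip": 0},
    {"translation": [0,0,-0.25],"spin": 0,"grip": 0},
    {"translation": [0,0,-0.25],"spin": 0,"grip": 0}
  ]
}}

```text
time: 7.62
tool_pos: [0.5245, 0.184, 0.1962]
orientation: [-180.0, -1.5, -174.9]
wrist_force: [-17.6, 0.0, 5.6]
gripper_width: -0.0
grip_force: 10.2
```

{"api": "move_arm", "payload": {
  "motion": [
    {"translation": [-0.2,0,0],"spin": 0,"grip": 0},
    {"translation": [-0.4,0,0],"spin": 0,"grip": 0},
    {"translation": [-0.6,0,0],"spin": 0,"grip": 0},
    {"translation": [-0.6,0,0],"spin": 0,"grip": 0}
  ]
}}

```text
time: 8.12
tool_pos: [0.5265, 0.1842, 0.196]
orientation: [-180.0, -2.1, -174.9]
wrist_force: [-29.9, -2.6, 20.0]
gripper_width: -0.0002
grip_force: 17.9
```

```bash
python3 - <<'E'
from h import *
s=telemetry.observe();print(s["tool_pos"],s["orientation"],s["wrist_force"])
for n,sl in(("side",np.s_[175:225,320:400]),("scene",np.s_[195:265,235:325])):
    A=imaging.get_image(n);cv2.imwrite(f"pics/{n}7.png",A);B=cv2.imread(f"pics/{n}5.png")
    f=lambda i:cv2.GaussianBlur(cv2.cvtColor(i,cv2.COLOR_BGR2GRAY)[sl].astype(np.float32),(0,0),.7)
# board motion since pics5 by phase correlation on the green board patch
for n,(u0,v0,w,h) in(("side",(335,187,20,17)),("scene",(270,215,20,20))):
    A=cv2.imread(f"pics/{n}5.png")[...,2].astype(np.float32);B=cv2.imread(f"pics/{n}7.png")[...,2].astype(np.float32)
    p=np.s_[v0:v0+h,u0:u0+w];print(n,cv2.phaseCorrelate(A[p].copy(),B[p].copy()))
E
```

```text
[0.52650416 0.18418145 0.19603264] [-179.99027277   -2.11554563 -174.85795599] [-29.94883971  -2.58791936  19.96058743]
side ((0.017294195504936383, 0.11021848118523714), 0.9671627170509762)
scene ((-0.12989026258506975, 0.22168984369745992), 0.949743087887764)
```

```bash
python3 - <<'E'
from h import *
im=imaging.get_image("side").astype(int)
for v in (193,197,201,205): print(v,[tuple(p) for p in im[v,350:364]],)
print("stop side"); 
for v in (197,201): print(v,[tuple(p) for p in im[v,376:388]])
F0=np.array([.5188,.1815,0])+.025*np.array([np.cos(.08),np.sin(.08),0]);a=np.array([np.cos(.08),np.sin(.08)])
f=lambda u,v,z:round(float((ray("side",(u,v),z)[:2]-F0[:2])@a*1000),1)
for v in(193,197,201,205):print(v,[f(u,v,.028) for u in(353,354,355,356)],"bar",[f(u,v,.041) for u in(358,359,360)],"nose/stop",[f(u,v,.025) for u in(380,381,382,383,384)])
E
```

```text
193 [(np.int64(82), np.int64(112), np.int64(56)), (np.int64(83), np.int64(115), np.int64(59)), (np.int64(85), np.int64(116), np.int64(62)), (np.int64(98), np.int64(125), np.int64(84)), (np.int64(132), np.int64(148), np.int64(131)), (np.int64(156), np.int64(165), np.int64(160)), (np.int64(144), np.int64(150), np.int64(150)), (np.int64(124), np.int64(125), np.int64(122)), (np.int64(132), np.int64(109), np.int64(96)), (np.int64(157), np.int64(111), np.int64(80)), (np.int64(167), np.int64(113), np.int64(74)), (np.int64(168), np.int64(115), np.int64(73)), (np.int64(167), np.int64(115), np.int64(74)), (np.int64(168), np.int64(118), np.int64(82))]
197 [(np.int64(83), np.int64(98), np.int64(57)), (np.int64(89), np.int64(120), np.int64(65)), (np.int64(94), np.int64(127), np.int64(70)), (np.int64(110), np.int64(136), np.int64(97)), (np.int64(163), np.int64(176), np.int64(164)), (np.int64(197), np.int64(205), np.int64(203)), (np.int64(189), np.int64(196), np.int64(195)), (np.int64(167), np.int64(172), np.int64(171)), (np.int64(149), np.int64(144), np.int64(140)), (np.int64(146), np.int64(115), 
[... 2324 characters left out ...]
(np.int64(149), np.int64(166), np.int64(171)), (np.int64(121), np.int64(128), np.int64(129)), (np.int64(117), np.int64(119), np.int64(116)), (np.int64(146), np.int64(145), np.int64(143)), (np.int64(157), np.int64(158), np.int64(152)), (np.int64(154), np.int64(163), np.int64(147)), (np.int64(149), np.int64(169), np.int64(142))]
193 [34.8, 36.7, 38.7, 40.7] bar [43.1, 45.0, 46.9] nose/stop [88.4, 90.4, 92.3, 94.3, 96.3]
197 [34.3, 36.2, 38.1, 40.1] bar [42.5, 44.4, 46.3] nose/stop [87.3, 89.2, 91.2, 93.1, 95.1]
201 [33.8, 35.7, 37.6, 39.5] bar [41.9, 43.8, 45.6] nose/stop [86.2, 88.1, 90.0, 91.9, 93.9]
205 [33.3, 35.2, 37.1, 39.0] bar [41.3, 43.2, 45.0] nose/stop [85.1, 87.0, 88.9, 90.8, 92.7]
```

The gap from board to bar measures 7.3 mm against 7 mm expected at home, the white nose ends right at the stop, and 30 N gives no more motion. The sled is home. Next I'll unload the push, ease the press and lift away.

{"api": "move_arm", "payload": {
  "motion": [
    {"translation": [0.3,0,-0.1],"spin": 0,"grip": 0},
    {"translation": [0.6,0,-0.2],"spin": 0,"grip": 0},
    {"translation": [0.7,0,-0.3],"spin": 0,"grip": 0},
    {"translation": [0.8,0,-0.5],"spin": 0,"grip": 0},
    {"translation": [0.8,0,-0.5],"spin": 0,"grip": 0}
  ]
}}

```text
time: 8.9
tool_pos: [0.5242, 0.184, 0.201]
orientation: [-180.0, -1.2, -174.9]
wrist_force: [-12.0, -0.7, -1.4]
gripper_width: -0.0002
grip_force: 6.4
```

{"api": "move_arm", "payload": {
  "motion": [
    {"translation": [0.3,0,0],"spin": 0,"grip": 0},
    {"translation": [0.6,0,0],"spin": 0,"grip": 0},
    {"translation": [0.8,0,-0.2],"spin": 0,"grip": 0},
    {"translation": [0.8,0,-1],"spin": 0,"grip": 0},
    {"translation": [0.8,0,-3],"spin": 0,"grip": 0}
  ]
}}

```text
time: 9.52
tool_pos: [0.5248, 0.1842, 0.2362]
orientation: [-180.0, 0.1, -175.0]
wrist_force: [-0.8, -0.8, 0.1]
gripper_width: 0.0002
grip_force: 0.0
```

{"api": "move_arm", "payload": {
  "motion": [
    {"translation": [0,0,-4],"spin": 0,"grip": 0},
    {"translation": [0,0,-8],"spin": 0,"grip": 0},
    {"translation": [3,0,-12],"spin": 0,"grip": 0},
    {"translation": [3,0,-12],"spin": 0,"grip": 0}
  ]
}}

```text
time: 10.02
tool_pos: [0.4956, 0.182, 0.3615]
orientation: [179.9, 0.7, -174.9]
wrist_force: [0.9, 0.7, 0.3]
gripper_width: -0.0001
grip_force: 0.0
```

```bash
python3 - <<'E'
from h import *
s=telemetry.observe();print(s["time"],s["tool_pos"],s["wrist_force"])
a=imaging.get_image("side")[160:250,240:400];b=imaging.get_image("scene")[185:285,225:385]
cv2.imwrite("pics/end.png",np.vstack([cv2.resize(a,(533,300),interpolation=2),cv2.resize(b,(533,300),interpolation=2)]))
im=imaging.get_image("side").astype(int);print([im[v,351:361,2].tolist() for v in(193,197,201)])
E
```

```text
10.025 [0.4956108  0.18195386 0.36153609] [0.85744823 0.65950751 0.28250496]
[[71, 77, 98, 160, 208, 217, 193, 141, 94, 76], [68, 69, 89, 146, 197, 212, 190, 146, 100, 76], [95, 84, 85, 130, 187, 217, 212, 174, 115, 78]]
```

View pics/end.png

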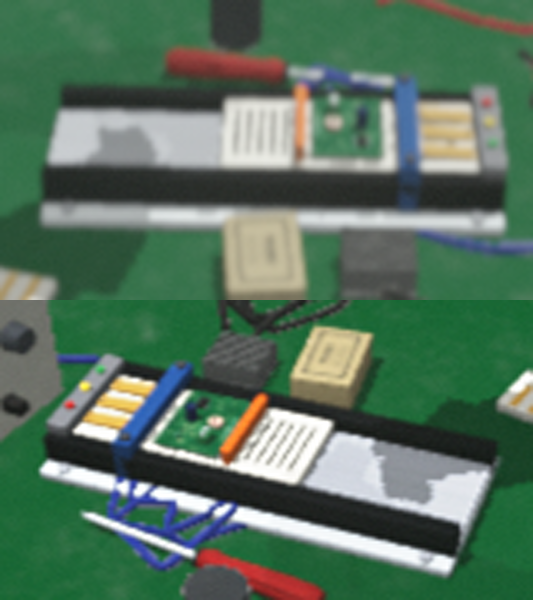

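The sled is home: its edge is at the same pixels (about 353.6) after release, its nose lies under the leaves at the stop, and the carton, heatsink and screwdriver are undisturbed. I'm handing the job in.

```bash
python3 -c "
from station import r
print(r.close_job())"
```

```text
the job is handed in; nothing more can be done
None
```

The job is handed in: by the last images and force readings, the sled is home against the grey end stop, released and held down by the crossbar, and the carton, heatsink and screwdriver haven't moved; it took about 10 s of robot time.

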